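Spring check of a laser-level tilt mount

TASK

Check the springs of the laser-level tilt mount by pressing only, with the fingertips. Press the red corner pad gently down until the needle tip stands under the red tab, not beyond it, hold it there for about a second, and let go so that the needle springs back to zero; then do the same with the blue corner pad and the blue tab. Finish clear of the mount with the needle at zero; leave the needle, the tabs and the things lying round the mount alone.

Things in the scene. Friction and masses are not known exactly. Their poses are not given: they have to be found in the camera images.
- mount: steel base 185 x 240 x 14 mm screwed to the table; two posts carry the tilt plate; upright white scale panel (136 mm wide, top at 227 mm) at its far edge, near face at x = 84 mm. Origin: on the table under the middle of the tilt axis; x from the pads' side to the scale, y to the red side (left when facing the scale), z up. Tilt axis: along x, 65 mm up. Place and yaw vary.
- tilt_plate (a joint): tilt (rad) of the aluminium plate, 124 x 214 x 8 mm, a laser head 56 x 62 mm on its middle up to 37 mm above the axis. 0 = level, at rest; positive = red corner down, needle to the red side (+y); negative = blue corner down. Centring spring 3 N m/rad: a pad needs 3.5 N per 0.1 rad (5 to 10 N at the tabs) and springs back by itself. Stops at +-0.42
- red_pad: round red pad, 34 mm wide, 8 mm high, slightly domed, on the near red-side corner of the plate. Origin: centre of its underside; when level at x -38, y +85 mm of the mount and 4 mm above the tilt axis, axes as the mount's; it turns with the plate. Its top, 8 mm above the origin, is 77 mm above the table when level and sinks about 8.5 mm per 0.1 rad.
- blue_pad: the same in blue on the near blue-side corner (85 mm to the blue side, y = -85 mm).
- needle: thin black upright needle fixed to the far edge of the tilt plate, reaching 130 mm above the tilt axis, in front of the scale. Origin on the tilt axis. Not to be touched.
- needle_tip (a point): tip of the needle, 130 mm above the tilt axis when level, at x = 77 mm of the mount; it moves 13 mm sideways per 0.1 rad of tilt.
- red_mark (a point): where the needle tip must come: the point of its arc under the middle of the red tab, 3 mm below the tab's lower edge. The red tab (14 mm wide, 18 mm high) sits stiffly in the scale's arc slot on the red side, 0.15 to 0.28 rad from zero, different each time. Axes: z away from the tilt axis, y along the arc to the red side.
- blue_mark (a point): the same for the blue tab on the blue side, set 0.15 to 0.28 rad from zero independently of the red one. Axes: z away from the tilt axis, y along the arc to the red side.
- bolt: loose steel bolt 17 x 20 x 51 mm standing on its head in front of the mount. Origin: centre of its underside. Leave alone.
- screwdriver: loose screwdriver with orange handle, 24 x 168 x 23 mm, lying on the red side of the mount. Origin: centre of its underside. Leave alone.
- bit_box: loose flat white box 52 x 87 x 20 mm on the blue side of the mount. Origin: centre of its underside. Leave alone.

How it is judged (in metres and radians):
On the way, in this order (a step that is already met when the one before it is completed fails the run):
1. the red pad is pressed by the fingers and the needle tip stands under the red tab (within 7 mm of its middle) for 0.7 s (distance between needle_tip and red_mark below 0.007 m and contact force between the fingers and red_pad above 0.5 N), for 0.7 s.
2. the pads are let go and the needle is back at zero (within 0.03 rad) (value of joint tilt_plate between -0.03 and 0.03 rad and contact force between anything else and red_pad below 0.1 N and contact force between anything else and blue_pad below 0.1 N), for 0.2 s.
3. the blue pad is pressed by the fingers and the needle tip stands under the blue tab (within 7 mm of its middle) for 0.7 s (distance between needle_tip and blue_mark below 0.007 m and contact force between the fingers and blue_pad above 0.5 N), for 0.7 s.
At the end, for the whole second after the job is handed in: Both pads have been pressed in turn to their tabs (needle tip within 7 mm of the tab's middle for 0.7 s), the plate is let go and at rest with the needle at zero (within 0.03 rad), the tabs are where they were set (4 mm) and the bolt, screwdriver and bit box where they lay (15 mm) (value of joint tilt_plate between -0.03 and 0.03 rad and velocity of joint tilt_plate between -0.05 and 0.05 rad/s and distance of each of red_mark, blue_mark from where it was at the start of the episode below 0.004 m and distance of each of bolt, screwdriver, bit_box from where it was at the start of the episode below 0.015 m); the robot touches nothing.
It fails at once if the needle is driven past a tab (more than 10 mm beyond its middle) (y of needle_tip in the frame of red_mark above 0.01 m or y of needle_tip in the frame of blue_mark below -0.01 m).
It fails at once if a pad is pressed harder than 25 N (contact force between any of the arm, the fingers and red_pad above 25 N or contact force between any of the arm, the fingers and blue_pad above 25 N).
It fails at once if the needle is touched (contact force between anything else and needle above 0.5 N).
It fails at once if a tab is shifted by more than 4 mm (distance of any of red_mark, blue_mark from where it was at the start of the episode above 0.004 m).
It fails at once if the bolt, screwdriver or bit box is moved or lifted by more than 15 mm (distance of any of bolt, screwdriver, bit_box from where it was at the start of the episode above 0.015 m).
It also fails if it takes over 54 s, if anything falls off the work surface, if the arm or the gripper's body presses on something with over 40 N, if the wrist force passes 120 N, or if a joint passes its speed limit or range.

ROBOT

A 6-joint arm with a two-finger parallel gripper is mounted at the origin on a cart in front of the work surface, level with it; the furniture and walls round the work are solid. World frame = base frame: x ahead of the robot, y to its left, z up, the work surface at z = 0. Lengths are in m, angles in degrees, forces in N, time in s.
With the tool pointing down it reaches from about 0.3 to 0.95 m from the base axis. Payload 3.1 kg.
Tool frame: the origin (TCP) lies on the centre line of the jaws, within the pads' length; the fingertips stand 8 mm ahead of it and the grasp point (between the pads) lies 11 mm behind it (robot.finger_overhang is the distance from the TCP to the fingertips, in m); z points along the fingers, y is the line along which they close (so a half turn about z gives the same grasp; the last joint's range is limited). The gripper opens to 85 mm and grips with 20 to 120 N. Pads are 22 mm wide; open, the fingers measure 114 mm over their backs; the gripper's body (76 mm by 85 mm) begins 54 mm behind the grasp point. The pads swing forward as they close: fully open they stand 13 mm farther back than shut.
Start: joints at [-74.983, 17.653, 93.61, -0, 68.738, -3.994], TCP at [0.204, -0.591, 0.239] pointing down, gripper open.
Joint ranges: [-175.34, 175.34], [-45.06, 112.39], [2.9, 150.54], [-68.45, 248.45], [3.09, 151.38], [-168.51, 168.51]. Speed limits (degrees/s): [159.86, 159.86, 180, 180, 180, 180].

INTERFACE

Orientations are given as [roll, pitch, yaw] about the fixed x, y, z axes, in that order (R = Rz(yaw) Ry(pitch) Rx(roll)).
In Python, from plant import robot, optics, order gives the robot as it stands. The module is installed in compiled form; this text tells all that it offers.
- The arm moves only by the tool apply_moves, never from a script. Its argument "series" is one flat list of numbers, 4 for each row, row after row: the shift along the tool's x, y, z in units of 40 mm (1.0 is 40 mm), then the turn about the tool's z in units of 5 degrees (1.0 is 5 degrees). A call has exactly 10 rows; each row is the pose to reach, as a shift and turn from the pose commanded when the call began, along the tool's axes at that moment; what a row does not reach only later rows make up. A row lasts 1/10 s, in which the tool goes at most 50 mm and 8.59 degrees, less where a joint would pass 70% of its speed; a pose out of reach is approached as far as the arm can. A call with a gripper value outside its range is refused whole. "claw" is the finger opening in mm, from 0 to 85.4, set as the call begins (left out, the last holds). The fingers move at their own pace and stop on an object; the grip force is fixed at half the most. Time passes only in rows, so rows that repeat a pose let the fingers close, or fill a call up. It gives the time, the measured TCP pose, the force, the opening and the grip force at its end, in the units of the state.
- robot.get_obs(): the state, without advancing time (a new reading comes with each control period).
- optics.grab_frame(name): name is "scene" or "top" or "wrist"; returns a dict with "frame" (420x560x3 uint8, red, green, blue), "z_map" (420x560 float32, m along the optical axis (not along the pixel's ray), 0 where there is no reading), "mtx" (3x3 intrinsics, pixels), "world_to_cam" (4x4, takes a point from world to camera coordinates). Camera axes: x right, y down, z forward; pixel columns grow to the right and rows downward; lengths in m; the calibration is good to about 2 mm. A picture is of the moment at which its call begins.
- order.finish_job(): hands the job in; it is judged then, once.
The state is a dict: "clock": time; "q": joint angles; "joint_velocities": joint speeds; "tau": joint torques, N m; "eef_pos": TCP position; "eef_rot": TCP orientation; "wrist_force": force on the tool from outside, world axes, zero at the start; "torque": the same for the moment, N m; "finger_gap": finger opening in m; "finger_force": force on a finger pad.
Only numpy, scipy, OpenCV 4.12 (cv2) and the standard library are available. Lean on these libraries where they do the work, as an engineer would, in place of code of your own. Each camera call takes 0.05 s, during which the arm holds its last target. There are 200 camera calls.

## Working session

There is one attempt and no reset: what is moved stays moved. The work goes in short steps, Python scripts to look and compute and a tool call to move; the robot and the scene stay as the last step left them, time stands still between calls to the robot, and variables do not carry over. Pictures are saved under pics/ and viewed, at most 10 in all, crops included, and the job is handed in when it is done.

Besides the shell and the picture viewer there is one more tool, called after ">>>" as a command line: name --argument value ..., lists and objects as JSON in quotes. apply_moves: Moves the arm, as the interface text tells. Its arguments: {"type":"object","properties":{"series":{"type":"array"},"claw":{"type":"number"}},"required":["series"]}

```bash
mkdir -p pics; python3 - <<'E'
from plant import robot, optics, order
import cv2,numpy as np
o=robot.get_obs();print({k:np.round(v,3) for k,v in o.items()})
for n in("scene","top"):
    d=optics.grab_frame(n);np.savez(n+".npz",**d)
    cv2.imwrite(f"pics/{n}.png",d["frame"][:,:,::-1])
    print(np.round(d["mtx"],1),np.round(d["world_to_cam"],3))
E
```

```text
{'clock': np.float64(0.0), 'q': array([-7.4982e+01,  1.7705e+01,  9.3690e+01,  2.0000e-03,  6.8737e+01,
       -3.9930e+00]), 'joint_velocities': array([ 0.127,  0.041, -0.005,  0.039, -0.063,  0.032]), 'tau': array([ 0.0000e+00, -4.1526e+01, -2.7666e+01,  0.0000e+00,  1.0000e-02,
       -0.0000e+00]), 'eef_pos': array([ 0.203, -0.59 ,  0.238]), 'eef_rot': array([-1.79869e+02, -1.10000e-02,  1.90100e+01]), 'wrist_force': array([ 0.345, -0.647, -0.216]), 'torque': array([-0.041,  0.027, -0.038]), 'finger_force': np.float64(0.0), 'finger_gap': np.float64(0.085)}
[[463.    0.  283.9]
 [  0.  463.  204.8]
 [  0.    0.    1. ]] [[-0.891 -0.454 -0.021  0.501]
 [-0.176  0.386 -0.905  0.239]
 [ 0.419 -0.803 -0.424  0.767]
 [ 0.     0.     0.     1.   ]]
[[486.5   0.  283.8]
 [  0.  486.5 208.9]
 [  0.    0.    1. ]] [[-0.012 -1.     0.016 -0.023]
 [-0.994  0.01  -0.105  0.585]
 [ 0.105 -0.018 -0.994  1.058]
 [ 0.     0.     0.     1.   ]]
```

View pics/scene.png

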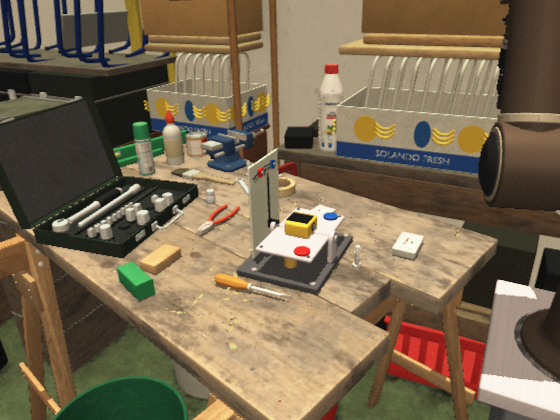

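View pics/top.png

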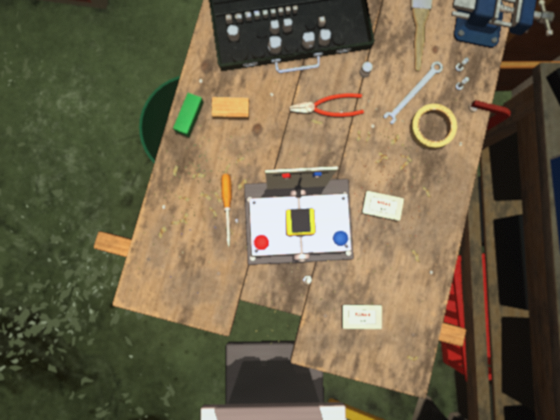

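```bash
cat > h.py <<'E'
import numpy as np
def ray(d,u,v):
    T=d["world_to_cam"];K=d["mtx"]
    R=T[:3,:3];c=-R.T@T[:3,3]
    return c,R.T@np.linalg.inv(K)@np.array([u,v,1.])
def onplane(d,u,v,p,n):
    c,r=ray(d,u,v);return c+r*(np.dot(np.array(p)-c,n)/np.dot(r,n))
def proj(d,p):
    T=d["world_to_cam"];q=d["mtx"]@(T[:3,:3]@p+T[:3,3]);return q[:2]/q[2]
E
python3 - <<'E'
import numpy as np,cv2
from h import *
S=dict(np.load("scene.npz"));T=dict(np.load("top.npz"))
def blobs(d,box):
    x0,y0,x1,y1=box;f=d["frame"][y0:y1,x0:x1].astype(int);r,g,b=f[...,0],f[...,1],f[...,2]
    for n,m in(("red",(r>110)&(r>g*2)&(r>b*2)),("blue",(b>70)&(b>r*1.7)&(b>g*1.3))):
        k,l,s,c=cv2.connectedComponentsWithStats(m.astype(np.uint8))
        for i in range(1,k):
            if s[i,4]>4: 
                u,v=c[i]+[x0,y0];print(n,s[i],round(u,1),round(v,1),np.round(onplane(d,u,v,[0,0,.077],[0,0,1]),4))
print("top");blobs(T,(235,150,365,275));print("scene");blobs(S,(235,140,360,290))
cv2.imwrite("pics/c1.png",cv2.resize(S["frame"][145:275,235:355,::-1],None,fx=4.6,fy=4.6,interpolation=cv2.INTER_CUBIC))
cv2.imwrite("pics/c2.png",cv2.resize(T["frame"][155:290,215:415,::-1],None,fx=4,fy=4,interpolation=cv2.INTER_CUBIC))
E
```

```text
top
red [47 23  9  5 40] 286.1 175.0 [ 0.6533 -0.0342  0.077 ]
red [ 20  86  13  13 145] 261.0 242.0 [0.5096 0.0209 0.077 ]
blue [78 22  9  4 30] 317.0 173.5 [ 0.6561 -0.1012  0.077 ]
blue [ 98  81  15  14 159] 340.1 237.7 [ 0.5169 -0.1479  0.077 ]
scene
red [44 22 15  7 35] 285.8 164.5 [ 0.7599 -0.4034  0.077 ]
red [23 27  5 10 38] 259.7 171.6 [ 0.8016 -0.3203  0.077 ]
red [ 0 67  4  6 15] 236.4 209.2 [ 0.7285 -0.08    0.077 ]
red [ 59 106  16  10 125] 301.6 250.8 [0.5062 0.0289 0.077 ]
blue [102   2  23  16 319] 348.0 149.5 [ 0.6391 -0.609   0.077 ]
blue [35 19  5  9 30] 271.8 163.3 [ 0.8029 -0.3957  0.077 ]
blue [89 73 14  7 83] 330.2 216.0 [ 0.5126 -0.1392  0.077 ]
```

View pics/c1.png

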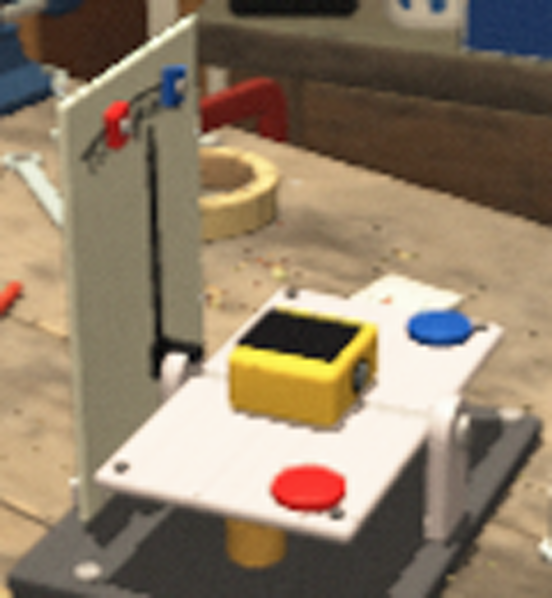

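View pics/c2.png

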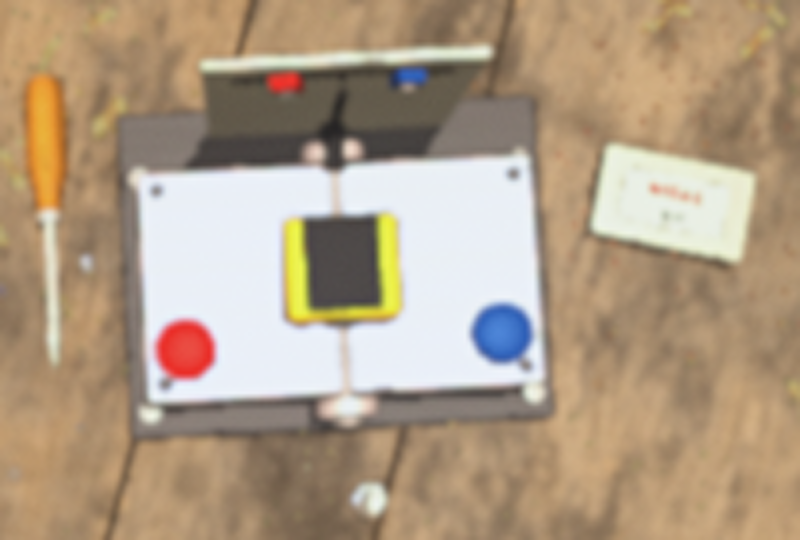

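```bash
cat >> h.py <<'E'
def mount(o,yaw):
    c,s=np.cos(yaw),np.sin(yaw);R=np.array([[c,-s,0],[s,c,0],[0,0,1]])
    return lambda x,y,z: np.array([o[0],o[1],0])+R@(np.array([x,y,z])/1000)
E
python3 - <<'E'
import numpy as np
from scipy.optimize import least_squares
from h import *
S=dict(np.load("scene.npz"));T=dict(np.load("top.npz"))
obs={'S':(S,dict(rp=(301.6,250.2),bp=(330.2,215.6),rt=(259.7,171.6),bt=(271.8,163.3),tip=(267.8,172.8))),
     'T':(T,dict(rp=(261,242),bp=(340.1,237.7),rt=(286.1,175),bt=(317,173.5)))}
def pts(p):
    m=mount(p[:2],p[2]);a,b=p[3],p[4];x=81
    f=lambda a:m(x,142*np.sin(a),65+142*np.cos(a))
    return dict(rp=m(-38,85,76),bp=m(-38,-85,76),tip=m(77,0,195),rt=f(a),bt=f(b))
def res(p,keys='ST'):
    P=pts(p);r=[]
    for i,k in enumerate(keys):
        d,o=obs[k];sh=p[5+2*i:7+2*i]
        for n,uv in o.items(): r+=list(proj(d,P[n])+sh-uv)
        r+=list(sh*.3)
    return np.array(r)
for keys in('ST','S','T'):
    s=least_squares(res,[.55,-.06,.04,.2,-.2]+[0]*2*len(keys),args=(keys,))
    print(keys,np.round(s.x,4),np.round(s.fun,1))
E
```

```text
ST [ 0.5501 -0.0594  0.0402  0.1869 -0.2261  0.2062  0.0802  1.0399 -0.5316] [ 0.1 -0.3  0.  -0.6  0.1  0.6  0.2  0.5 -0.5 -0.3  0.1  0.  -0.4 -0.1
  0.1  0.1  0.3 -0.  -0.   0.1  0.3 -0.2]
S [ 0.5479 -0.0569  0.0342  0.1771 -0.2204 -0.258  -0.4366] [-0.1 -0.   0.3 -0.4  0.3  0.3  0.1  0.5 -0.5 -0.3 -0.1 -0.1]
T [ 0.5512 -0.0619  0.0429  0.1924 -0.2248 -0.0176  0.0073] [-0.2  0.   0.2  0.  -0.  -0.  -0.  -0.  -0.   0. ]
```

>>> apply_moves --series '[0.37,-0.36,0,-0.44,1.1,-1.08,0,-1.32,1.96,-1.92,0,-2.35,2.81,-2.76,0,-3.37,3.67,-3.61,0,-4.4,4.53,-4.45,0,-5.42,5.38,-5.29,0,-6.45,6.12,-6.01,0,-7.33,6.6,-6.49,0,-7.92,6.85,-6.73,0,-8.21]' --claw 0

```text
clock: 1.1
eef_pos: [0.3753, -0.2446, 0.2389]
eef_rot: [-179.9, -0.0, 60.3]
wrist_force: [0.6, -0.8, -0.4]
finger_gap: -0.0003
finger_force: 0.0
```

```bash
cat >> h.py <<'E'
def shift(obs,target,yaw=None):
    "units of the move for a world TCP target (yaw in degrees)"
    from scipy.spatial.transform import Rotation as Ro
    R=Ro.from_euler('xyz',obs['eef_rot'],degrees=True).as_matrix()
    t=R.T@(np.array(target)-obs['eef_pos'])/.04
    w=0 if yaw is None else -((yaw-obs['eef_rot'][2]+180)%360-180)/5
    return np.round(np.r_[t,w],3)
E
python3 - <<'E'
from plant import robot
from h import *
o=robot.get_obs();print(o['eef_pos'],o['eef_rot'],o['wrist_force'],o['finger_gap'],o['q'])
print(shift(o,[.5087,.024,.16],92.3))
E
```

```text
[ 0.37528038 -0.24455231  0.23885271] [-1.79943495e+02 -4.69850185e-02  6.02962095e+01] [ 0.56585974 -0.76384674 -0.39746999] -0.00030599036265246434 [-3.86894145e+01 -2.36471075e+00  1.16383724e+02  4.11256598e-02
  6.60441423e+01 -9.00236630e+00]
[ 7.483 -0.428  1.978 -6.401]
```

>>> apply_moves --series '[0.4,-0.02,0,-0.3,1.3,-0.07,0,-1.1,2.4,-0.14,0.1,-2.0,3.5,-0.2,0.3,-3.0,4.6,-0.26,0.6,-3.9,5.6,-0.32,1.0,-4.8,6.5,-0.37,1.4,-5.6,7.1,-0.41,1.7,-6.1,7.48,-0.43,1.98,-6.4,7.48,-0.43,1.98,-6.4]'

```text
clock: 2.1
eef_pos: [0.5084, 0.022, 0.1581]
eef_rot: [-179.8, -0.0, 92.2]
wrist_force: [0.3, -0.2, -0.7]
finger_gap: 0.0001
finger_force: 0.0
```

```bash
python3 - <<'E'
from plant import robot,optics
from h import *
import cv2
o=robot.get_obs();print(o['eef_pos'],o['eef_rot'],o['wrist_force'])
W=optics.grab_frame("wrist");S=optics.grab_frame("scene")
m=mount([.5501,-.0594],.0402)
for n,p in dict(red=m(-38,85,76),tip=m(77,0,195)).items(): print(n,proj(W,p),proj(S,p))
cv2.imwrite("pics/w3.png",np.hstack([cv2.resize(W["frame"],(400,300)),cv2.resize(S["frame"][130:280,220:370],(300,300),interpolation=cv2.INTER_CUBIC)])[:,:,::-1])
E
```

```text
[0.50835593 0.02196657 0.15812515] [-1.79788865e+02 -2.17330909e-02  9.21914997e+01] [ 0.29643804 -0.17740626 -0.67876385]
red [280.14509779 218.50216519] [301.53452147 249.79848858]
tip [538.55616749 475.93310974] [267.08081366 172.44142943]
```

View pics/w3.png

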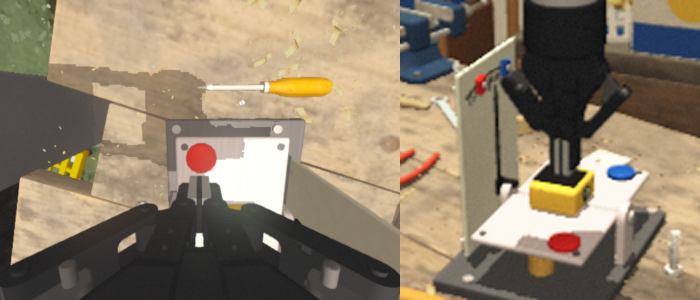

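>>> apply_moves --series '[0.02,0,0.15,0,0.05,0,0.45,0,0.05,0,0.8,0,0.05,0,1.15,0,0.05,0,1.45,0,0.05,0,1.65,0,0.05,0,1.8,0,0.05,0,1.9,0,0.05,0,1.97,0,0.05,0,2.0,0]'

```text
clock: 3.2
eef_pos: [0.5093, 0.0229, 0.0802]
eef_rot: [-180.0, -0.0, 92.1]
wrist_force: [-2.1, 0.7, 2.4]
finger_gap: -0.0001
finger_force: 1.3
```

```bash
cat > look.py <<'E'
import sys,cv2
from plant import robot,optics
from h import *
o=robot.get_obs();print(o['clock'],o['eef_pos'],o['wrist_force'])
S=optics.grab_frame("scene")
cv2.imwrite("pics/%s.png"%sys.argv[1],cv2.resize(S["frame"][145:205,235:295,::-1],(600,600),interpolation=cv2.INTER_CUBIC))
m=mount([.5501,-.0594],.0402)
print([(a,np.round((proj(S,m(77,130*np.sin(a),65+130*np.cos(a)))+[.2-235,.1-145])*10)) for a in (0,.1,.187,-.1,-.225)])
# needle: dark column across rows, on the panel
g=S["frame"].min(2).astype(int)
for r in(178,185,192,200):
    print(r,[int(x) for x in g[r,252:276]])
E
python3 look.py p1
```

```text
3.2 [0.50925822 0.02292339 0.08021024] [-2.06775953  0.68239121  2.37765266]
[(0, array([323., 275.])), (0.1, array([296., 299.])), (0.187, array([272., 324.])), (-0.1, array([350., 258.])), (-0.225, array([382., 245.]))]
178 [103, 64, 56, 70, 83, 77, 88, 106, 104, 112, 111, 113, 112, 81, 33, 84, 114, 114, 112, 116, 111, 113, 110, 113]
185 [111, 112, 115, 112, 113, 110, 112, 110, 113, 113, 114, 111, 112, 85, 39, 44, 91, 110, 112, 109, 109, 111, 115, 112]
192 [110, 107, 112, 108, 107, 110, 110, 112, 110, 109, 111, 112, 110, 110, 72, 12, 80, 112, 111, 111, 109, 110, 111, 112]
200 [109, 112, 108, 107, 108, 111, 112, 110, 109, 110, 110, 110, 111, 110, 83, 41, 44, 94, 112, 114, 112, 112, 110, 115]
```

>>> apply_moves --series '[0,0,0.03,0,0,0,0.06,0,0,0,0.09,0,0,0,0.12,0,0,0,0.15,0,0,0,0.18,0,0,0,0.2,0,0,0,0.2,0,0,0,0.2,0,0,0,0.2,0]'

```text
clock: 4.25
eef_pos: [0.5095, 0.023, 0.0724]
eef_rot: [180.0, -0.0, 92.0]
wrist_force: [-1.8, 4.0, 4.9]
finger_gap: 0.0001
finger_force: 2.9
```

```bash
python3 look.py p2
```

```text
4.25 [0.50953927 0.02302493 0.07237311] [-1.79212704  3.95237749  4.93481714]
[(0, array([323., 275.])), (0.1, array([296., 299.])), (0.187, array([272., 324.])), (-0.1, array([350., 258.])), (-0.225, array([382., 245.]))]
178 [102, 69, 61, 70, 84, 76, 89, 106, 106, 113, 86, 37, 80, 111, 111, 112, 113, 111, 114, 112, 112, 111, 113, 111]
185 [113, 110, 112, 110, 110, 109, 109, 108, 112, 113, 115, 77, 27, 61, 99, 111, 108, 112, 109, 112, 113, 112, 109, 113]
192 [109, 108, 108, 111, 109, 111, 111, 111, 111, 111, 110, 107, 74, 21, 65, 102, 111, 109, 111, 107, 110, 112, 112, 115]
200 [110, 111, 108, 106, 111, 111, 110, 108, 108, 111, 112, 109, 108, 73, 20, 65, 102, 111, 110, 111, 111, 110, 112, 111]
```

View pics/p2.png

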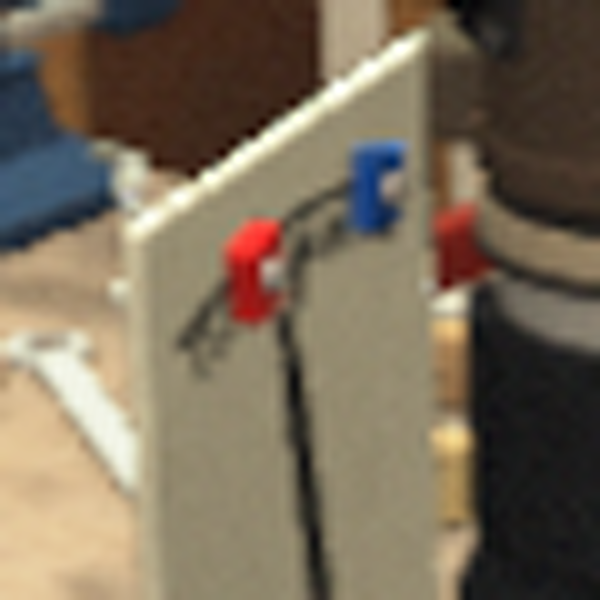

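>>> apply_moves --series '[0,0,0.03,0,0,0,0.06,0,0,0,0.09,0,0,0,0.09,0,0,0,0.09,0,0,0,0.09,0,0,0,0.09,0,0,0,0.09,0,0,0,0.09,0,0,0,0.09,0]'

```text
clock: 5.3
eef_pos: [0.5096, 0.0229, 0.069]
eef_rot: [180.0, -0.0, 92.1]
wrist_force: [-2.5, 2.5, 6.8]
finger_gap: -0.0001
finger_force: 3.7
```

```bash
python3 look.py p3
```

```text
5.3 [0.50962052 0.02292395 0.06904537] [-2.50062855  2.5190822   6.75071816]
[(0, array([323., 275.])), (0.1, array([296., 299.])), (0.187, array([272., 324.])), (-0.1, array([350., 258.])), (-0.225, array([382., 245.]))]
178 [104, 68, 59, 71, 82, 73, 92, 103, 102, 81, 44, 85, 114, 111, 113, 109, 112, 113, 114, 112, 114, 114, 115, 114]
185 [110, 112, 112, 113, 108, 112, 110, 112, 112, 113, 78, 25, 66, 100, 110, 110, 111, 107, 112, 111, 111, 112, 111, 112]
192 [108, 108, 107, 108, 110, 113, 113, 109, 111, 110, 108, 78, 25, 67, 101, 108, 110, 110, 111, 113, 109, 112, 111, 111]
200 [112, 111, 109, 106, 106, 107, 112, 106, 107, 113, 110, 108, 86, 36, 44, 92, 110, 114, 108, 109, 108, 110, 113, 109]
```

View pics/p3.png

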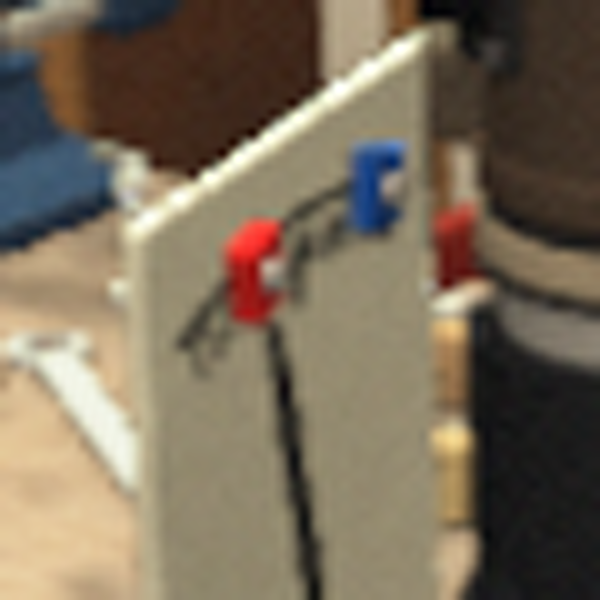

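>>> apply_moves --series '[0,0,-0.01,0,0,0,-0.01,0,0,0,-0.01,0,0,0,-0.01,0,0,0,-0.01,0,0,0,-0.01,0,0,0,-0.01,0,0,0,-0.01,0,0,0,-0.01,0,0,0,-0.01,0]'

```text
clock: 6.35
eef_pos: [0.5096, 0.023, 0.0694]
eef_rot: [180.0, -0.0, 92.0]
wrist_force: [-2.8, 3.4, 7.5]
finger_gap: 0.0007
finger_force: 3.6
```

>>> apply_moves --series '[0,0,-0.05,0,0,0,-0.12,0,0,0,-0.2,0,0,0,-0.3,0,0,0,-0.4,0,0,0,-0.6,0,0,0,-0.95,0,0,0,-1.4,0,0,0,-1.8,0,0,0,-2.0,0]'

```text
clock: 7.35
eef_pos: [0.5107, 0.0225, 0.1513]
eef_rot: [179.8, 0.0, 92.1]
wrist_force: [1.0, 1.4, 0.4]
finger_gap: 0.0
finger_force: 0.0
```

```bash
python3 - <<'E'
from plant import robot
from h import *
o=robot.get_obs();print(o['eef_pos'],o['eef_rot'],o['wrist_force'])
print(shift(o,[.5155,-.1458,.15],92.3))
E
```

```text
[0.51065139 0.02245439 0.15132256] [1.79785192e+02 3.17774612e-02 9.20595051e+01] [0.97093046 1.36178546 0.42272894]
[-4.208 -0.03   0.035 -0.048]
```

>>> apply_moves --series '[-0.2,0,0,0,-0.7,0,0,0,-1.3,-0.01,0,0,-1.9,-0.02,0,0,-2.5,-0.02,0,0,-3.1,-0.03,0,0,-3.6,-0.03,0,0,-4.0,-0.03,0,0,-4.2,-0.03,0,0,-4.2,-0.03,0,0]'

```text
clock: 8.35
eef_pos: [0.5139, -0.1461, 0.1485]
eef_rot: [-180.0, -0.0, 92.0]
wrist_force: [-0.1, 0.2, -0.0]
finger_gap: 0.0
finger_force: 0.0
```

```bash
python3 - <<'E'
import cv2
from plant import robot,optics
from h import *
o=robot.get_obs();print(o['eef_pos'],o['eef_rot'],o['wrist_force'])
print(shift(o,[.5155,-.1458,.082],None))
W=optics.grab_frame("wrist");f=W["frame"].astype(int)
b=(f[...,2]>70)&(f[...,2]>f[...,0]*1.7)&(f[...,2]>f[...,1]*1.3)
k,l,s,c=cv2.connectedComponentsWithStats(b.astype(np.uint8))
print([(s[i],c[i]) for i in range(1,k) if s[i,4]>100],proj(W,mount([.5501,-.0594],.0402)(-38,-85,76)))
E
python3 look.py b0
```

```text
[ 0.51389658 -0.14612514  0.14854673] [-1.79973526e+02 -1.19323151e-02  9.19688847e+01] [-0.07407061  0.20823368 -0.04368338]
[0.006 0.041 1.664 0.   ]
[(array([ 261,  207,   44,   39, 1412], dtype=int32), array([282.8611898, 226.6621813]))] [281.43727893 224.49189901]
8.4 [ 0.51382964 -0.14529297  0.14852562] [-0.87577293  0.14885397 -0.02069387]
[(0, array([323., 275.])), (0.1, array([296., 299.])), (0.187, array([272., 324.])), (-0.1, array([350., 258.])), (-0.225, array([382., 245.]))]
178 [103, 64, 56, 69, 82, 75, 88, 105, 98, 107, 109, 109, 112, 111, 87, 44, 40, 89, 108, 110, 110, 108, 112, 110]
185 [110, 107, 111, 108, 108, 108, 109, 108, 110, 111, 109, 109, 108, 107, 95, 53, 29, 84, 110, 107, 109, 108, 112, 112]
192 [106, 105, 108, 107, 108, 106, 106, 107, 106, 108, 104, 106, 106, 106, 108, 70, 10, 79, 108, 105, 107, 107, 105, 110]
200 [107, 104, 108, 105, 105, 108, 103, 102, 106, 105, 109, 108, 108, 106, 108, 81, 37, 61, 100, 109, 109, 109, 108, 111]
```

>>> apply_moves --series '[0,0.04,0.15,0,0,0.04,0.45,0,0,0.04,0.8,0,0,0.04,1.15,0,0,0.04,1.4,0,0,0.04,1.57,0,0,0.04,1.68,0,0,0.04,1.76,0,0,0.04,1.82,0,0,0.04,1.86,0]'

```text
clock: 9.45
eef_pos: [0.5155, -0.1453, 0.0749]
eef_rot: [-180.0, 0.0, 92.1]
wrist_force: [-4.2, -0.2, 5.6]
finger_gap: -0.0002
finger_force: 2.6
```

```bash
python3 look.py b1
```

```text
9.45 [ 0.51554759 -0.14534702  0.07486012] [-4.18643409 -0.20878033  5.57839744]
[(0, array([323., 275.])), (0.1, array([296., 299.])), (0.187, array([272., 324.])), (-0.1, array([350., 258.])), (-0.225, array([382., 245.]))]
178 [101, 65, 57, 68, 83, 73, 93, 104, 105, 107, 110, 109, 112, 112, 107, 109, 111, 84, 43, 43, 90, 114, 112, 112]
185 [113, 114, 113, 113, 110, 113, 110, 110, 109, 111, 112, 109, 112, 110, 107, 113, 111, 77, 33, 61, 97, 114, 111, 113]
192 [109, 106, 106, 108, 108, 108, 110, 111, 107, 106, 108, 111, 108, 109, 109, 113, 111, 74, 27, 82, 107, 110, 112, 111]
200 [110, 107, 103, 107, 107, 109, 111, 106, 109, 109, 109, 110, 109, 107, 108, 110, 110, 72, 26, 82, 110, 111, 109, 109]
```

>>> apply_moves --series '[0,0,0.03,0,0,0,0.06,0,0,0,0.09,0,0,0,0.12,0,0,0,0.15,0,0,0,0.17,0,0,0,0.17,0,0,0,0.17,0,0,0,0.17,0,0,0,0.17,0]'

```text
clock: 10.5
eef_pos: [0.5157, -0.1453, 0.0687]
eef_rot: [-180.0, 0.0, 92.1]
wrist_force: [-4.8, 0.7, 7.8]
finger_gap: 0.0
finger_force: 4.1
```

```bash
python3 look.py b2
```

```text
10.5 [ 0.51571868 -0.14528821  0.0687292 ] [-4.83597258  0.74004888  7.81723946]
[(0, array([323., 275.])), (0.1, array([296., 299.])), (0.187, array([272., 324.])), (-0.1, array([350., 258.])), (-0.225, array([382., 245.]))]
178 [104, 66, 60, 67, 80, 75, 88, 103, 104, 113, 113, 114, 114, 111, 114, 114, 111, 114, 112, 79, 25, 80, 110, 112]
185 [108, 110, 113, 110, 113, 112, 111, 111, 113, 111, 110, 109, 111, 110, 110, 113, 112, 110, 101, 61, 30, 85, 113, 113]
192 [111, 108, 112, 114, 111, 110, 111, 111, 112, 112, 107, 108, 109, 110, 112, 112, 111, 113, 87, 36, 58, 98, 110, 114]
200 [108, 106, 107, 110, 110, 108, 108, 107, 108, 111, 110, 108, 109, 110, 112, 107, 111, 114, 71, 32, 84, 111, 108, 109]
```

View pics/b2.png

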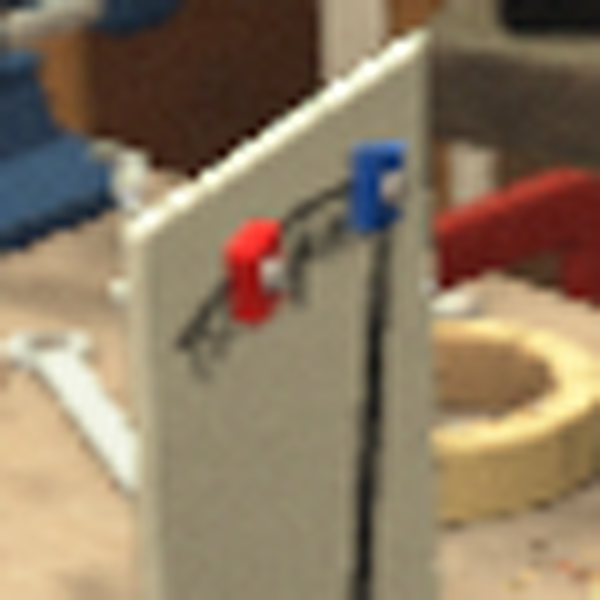

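>>> apply_moves --series '[0,0,0.02,0,0,0,0.04,0,0,0,0.04,0,0,0,0.04,0,0,0,0.04,0,0,0,0.04,0,0,0,0.04,0,0,0,0.04,0,0,0,0.04,0,0,0,0.04,0]'

```text
clock: 11.55
eef_pos: [0.5157, -0.1452, 0.0673]
eef_rot: [-180.0, -0.0, 92.1]
wrist_force: [-4.0, 0.4, 9.1]
finger_gap: -0.0002
finger_force: 4.5
```

```bash
python3 look.py b3
```

```text
11.55 [ 0.51572665 -0.14521323  0.06726153] [-4.03088027  0.38971392  9.07361887]
[(0, array([323., 275.])), (0.1, array([296., 299.])), (0.187, array([272., 324.])), (-0.1, array([350., 258.])), (-0.225, array([382., 245.]))]
178 [102, 65, 57, 71, 82, 73, 89, 103, 102, 110, 111, 112, 111, 112, 112, 113, 112, 112, 110, 98, 55, 45, 92, 111]
185 [112, 111, 110, 112, 109, 110, 113, 109, 112, 110, 111, 114, 109, 110, 113, 112, 109, 110, 109, 78, 27, 87, 113, 113]
192 [108, 109, 111, 110, 108, 111, 110, 113, 111, 107, 107, 109, 108, 112, 108, 111, 110, 112, 94, 54, 40, 89, 113, 110]
200 [109, 110, 104, 105, 111, 108, 106, 107, 107, 106, 109, 112, 110, 109, 112, 107, 109, 111, 80, 26, 82, 110, 109, 110]
```

View pics/b3.png

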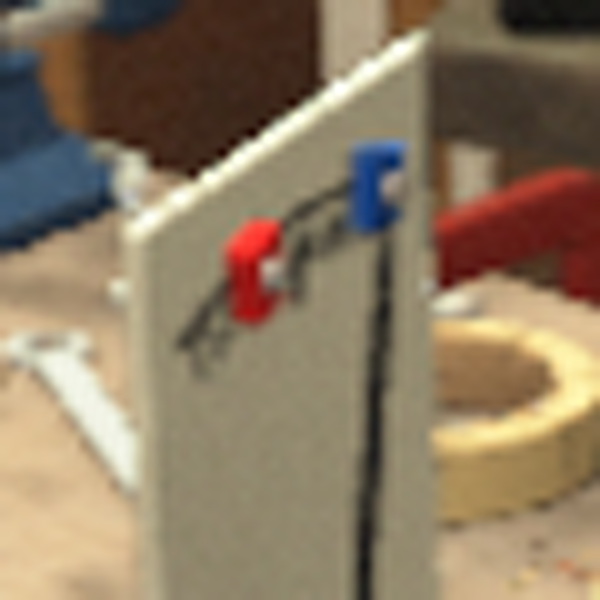

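>>> apply_moves --series '[0,0,0,0,0,0,0,0,0,0,0,0,0,0,0,0,0,0,0,0,0,0,0,0,0,0,0,0,0,0,0,0,0,0,0,0,0,0,0,0]'

```text
clock: 12.6
eef_pos: [0.5158, -0.1452, 0.0673]
eef_rot: [-180.0, -0.0, 92.1]
wrist_force: [-5.0, 0.7, 8.9]
finger_gap: -0.0
finger_force: 4.5
```

>>> apply_moves --series '[0,0,-0.05,0,0,0,-0.12,0,0,0,-0.2,0,0,0,-0.3,0,0,0,-0.4,0,0,0,-0.6,0,0,0,-0.95,0,0,0,-1.4,0,0,0,-1.9,0,0,0,-2.3,0]'

```text
clock: 13.6
eef_pos: [0.5167, -0.1454, 0.1602]
eef_rot: [179.8, 0.1, 92.1]
wrist_force: [0.3, -0.5, 0.9]
finger_gap: 0.0001
finger_force: 0.0
```

>>> apply_moves --series '[0,0,-0.3,0,0,0,-0.6,0,0,0,-0.9,0,0,0,-1.1,0,0,0,-1.2,0,0,0,-1.2,0,0,0,-1.2,0,0,0,-1.2,0,0,0,-1.2,0,0,0,-1.2,0]'

```text
clock: 14.6
eef_pos: [0.5155, -0.1451, 0.2056]
eef_rot: [-180.0, -0.0, 92.1]
wrist_force: [-0.5, -0.6, 0.8]
finger_gap: -0.0001
finger_force: 0.0
```

```bash
python3 look.py e | tail -4; python3 -c "
from plant import robot,order
print(robot.get_obs()['wrist_force']);print(order.finish_job())"
```

```text
178 [101, 66, 57, 69, 81, 74, 86, 102, 98, 106, 108, 108, 106, 111, 86, 45, 46, 86, 108, 111, 109, 111, 111, 108]
185 [111, 109, 108, 108, 108, 108, 105, 107, 106, 110, 107, 108, 107, 106, 100, 65, 26, 82, 107, 106, 109, 110, 108, 111]
192 [108, 106, 105, 107, 105, 107, 110, 109, 105, 105, 105, 105, 108, 106, 107, 72, 21, 78, 106, 107, 105, 108, 110, 110]
200 [107, 106, 106, 106, 106, 103, 107, 105, 105, 105, 104, 110, 110, 108, 106, 79, 37, 58, 97, 106, 110, 108, 108, 105]
[0.2011627  0.32166417 0.75214611]
the job is handed in; nothing more can be done
None
```

I pressed the red pad and then the blue pad until the needle tip stood under each tab, held each for over a second, and let go; the needle sprang back to zero, the arm ended clear, and the job was handed in at about 15 s (the hand-in returned no verdict).

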